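# Load the countertop chiller and shut its sticky sliding glass lid

## Robot

A 6-joint arm with a two-finger parallel gripper is mounted at the origin on the work surface. World frame = base frame: x ahead of the robot, y to its left, z up, the work surface at z = 0. Lengths are in m, angles in rad, forces in N, time in s.
With the tool pointing down it reaches from about 0.3 to 0.75 m from the base axis. Payload 8.5 kg.
Tool frame: the origin (TCP) lies on the centre line of the jaws, within the pads' length; the fingertips stand 17 mm ahead of it and the grasp point (between the pads) lies 2 mm behind it; z points along the fingers, y is the line along which they close (so a half turn about z gives the same grasp; the last joint's range is limited). The gripper opens to 88 mm and grips with 3 to 60 N. Pads are 18 mm wide; open, the fingers measure 123 mm over their backs; the gripper's body (75 mm by 187 mm) begins 45 mm behind the grasp point.
Start: joints at [-1.397, 0.381, 1.297, -0, 1.464, -0.215], TCP at [0.208, -0.509, 0.256] pointing down, gripper open.
Joint ranges: [-3.11, 3.11], [-0.89, 2.33], [0.22, 2.48], [-1.42, 4.56], [0.17, 2.85], [-2.88, 2.88]. Speed limits (rad/s): [2.39, 2.39, 3.14, 3.14, 3.14, 3.14].

## Interface

Orientations are given as [roll, pitch, yaw] about the fixed x, y, z axes, in that order (R = Rz(yaw) Ry(pitch) Rx(roll)).
In Python, from workcell import * gives the robot as it stands.
- The arm moves only by the shell command python3 -m pendant 'ROWS' [FORCE]. ROWS is text: rows parted by semicolons, each of 5 numbers parted by spaces: the closure, from 0 (fully open) to 1 (shut), then the shift along the tool's x, y, z in cm, then the turn about the tool's z in rad. A call has 1 to 20 rows; each row shifts and turns the commanded pose from where the row before left it, along the tool's axes as they then stand; what a row does not reach is not made up. A row lasts 1/12 s, in which the tool goes at most 41.7 mm and 7.16 degrees, less where a joint would pass 70% of its speed; a pose out of reach is approached as far as the arm can. A call is refused whole if a number of a shift passes 4.17 or a number of a turn 0.125, either way. A call with a gripper value outside its range is refused whole. The fingers move at their own pace and stop on an object; FORCE is the grip in N (left out, the last holds). Time passes only in rows, so rows that do not move let the fingers close. It gives the time, the measured TCP pose, the force, the opening and the grip force at its end, in the units of the state.
- observe(): the state, without advancing time (a new reading comes with each control period).
- camera(name): name is "scene" or "top" or "wrist"; returns a dict with "pixels" (480x640x3 uint8, red, green, blue), "z_map" (480x640 float32, m along the optical axis (not along the pixel's ray), 0 where there is no reading), "K" (3x3 intrinsics, pixels), "extrinsics" (4x4, takes a point from camera to world coordinates); the wrist camera has in their place "T_tool_cam" (4x4, takes a point from camera to tool coordinates, whose origin is the TCP and whose axes are the flange's). Camera axes: x right, y down, z forward; pixel columns grow to the right and rows downward; lengths in m; the calibration is good to about 2 mm. A picture is of the moment at which its call begins: read the wrist's pose just before it.
- sign_off(): hands the job in; it is judged then, once.
Trained networks look in a picture, given as the dict that the camera call returned (one of the last four; its "shot" number tells which), for a name from the list of things; names that differ only in an ending like _2 or _b are one class to them, and where a whole thing is asked for, a point or a joint stands for the part that bears it (a point fixed in the world has none). Each returns a list of dicts, best first, with "conf" (0 to 1); they miss things now and then, are a little off and sometimes report something else, mostly with a low value. They report only what shows in the picture. A call takes as long as a camera call.
- find_in(target, picture): "at" ([x, y, z] in m, in the coordinates of the camera as it stood for that picture, good to about 4 mm: the middle of the surface that is visible of it).
The state is a dict: "time_s": time; "joint_pos": joint angles; "dq": joint speeds; "joint_torque": joint torques, N m; "ee_pos": TCP position; "tcp_rot": TCP orientation; "force": force on the tool from outside, world axes, zero at the start; "ft_torque": the same for the moment, N m; "width": finger opening in m; "gripper_force": force on a finger pad.
Only numpy, scipy, OpenCV 4.12 (cv2) and the standard library are available. Lean on these libraries where they do the work, as an engineer would, in place of code of your own. Each camera call takes 0.05 s, during which the arm holds its last target. There are 200 camera calls.

## Task

Pause the chiller's fan by pulling its red knob fully up, then stand the tall food box with the blue lid upright in the free place in the open rear bay of the chiller and let go. Slide the glass lid fully shut over it, pushing its two blue handles by turns in short strokes so that neither handle ever gets more than about 2 cm ahead of the other (the tracks are sticky and a skewed lid jams), and last push the red knob fully down again to restart the fan. Leave the other food where it stands.

Things in the scene. Friction and masses are not known exactly. Their poses are not given: they have to be found in the camera images.
- chiller: Fixed stainless countertop chiller, 390 (x) x 575 (y) mm, flat deck at z = 170 mm. Origin: at worktop level under the middle of its well; x points away from the robot, y left (yawed up to 0.08 rad). Well 330 (x) x 360 (y) mm, floor at z = 60 mm; a divider at x = 0 parts the front bay (under fixed glass, top at z = 176 mm) from the open rear bay. Right of the well, at deck level: the compressor housing.
- bay (a point): Middle of the rear bay's floor: chiller (85, 0, 60) mm. The bay spans chiller x 4 to 165 mm and y -180 to 180 mm and is open above up to the rear edge of the sliding lid.
- stop (a point): Middle of the front face of the aluminium bar at the rear of the deck that stops the lid: chiller (178, 0, 181) mm, bar top at z = 192 mm. The lid's aluminium rails run along x on the deck at chiller y = +/-196 to 223 mm, tops at z = 196 mm.
- board (a point): Middle of the top of the white cutting board fixed to the chiller's front, 207 (x) x 170 (y) mm, chiller (-91.5, 0, 206) mm, underside at z = 196 mm: it bridges the middle of the front half, from chiller x = -195 to 12 mm. The lid slides below it; the lid's handles pass to its left and right.
- lid: Sliding framed glass lid, 175 (x, slide direction) x 412 (y) mm, 0.9 kg, loose in its rails. Origin: middle of its underside, at z = 178 mm; frame top at z = 190 mm; axes along the chiller's. Starts open, 120 to 140 mm nearer the robot than shut, skewed by up to 0.02 rad. Shut: rear edge on the stop bar, origin at chiller x = 90 mm.
- lid_left (a point): Middle of the front (robot-side) face, to push on, of the lid's left blue handle: an upright lip 64 (y) x 10 (x) mm, z = 190 to 218 mm. Lid frame (-87.5, 145, 26) mm; at chiller x = 2.5 mm when shut. Pushed here with 2 to 8 N, only the left end moves: the right end sticks and is the pivot (lid y = -196 mm), and the other way round.
- lid_right (a point): The same on the lid's right blue handle: lid frame (-87.5, -145, 26) mm; at chiller x = 2.5 mm when shut. One track (hidden: left or right) drags about three times as hard as the other. Count the lid as racked with one handle 24 mm ahead of the other (0.085 rad); at about 35 mm it wedges fast between its rails. Nothing stands in front of the handles.
- fan_knob (a joint): Travel of the red push-pull fan knob, in m: 0 = fully down (fan runs), 0.014 = pulled fully up to its stop (fan paused). It moves straight up and down and stays where it is left; 5 N moves it.
- knob_head (a point): Middle of the grip of the red knob's round head (36 mm in diameter, from 12 mm below to 12 mm above this point, gripping width 36 mm from 7 mm below to 8 mm above), on the knob's vertical axis; it rises with the knob. Knob down: 198 mm above the worktop, 28 mm above the deck. In the chiller's frame at x = -60, y = -285 mm. Clear for 50 mm around.
- food_box: Tall clear food box, orange filling, blue clip lid: 76 (x) x 60 (y) mm over the lid (its top 22 mm), 70 x 54 mm below, 110 mm tall, about 0.4 kg. Origin: middle of its underside. On the worktop left of the chiller, any yaw, in one of three places (clip_jar and tub on the others). Grip it across the 60 mm by the lid. Standing in the chiller its top is at z = 170 mm, 10 mm under the lid.
- liner: Thin blue liner mat, 110 (x) x 90 (y) mm, on the floor of the chiller's rear bay: it marks the free place (left, middle or right, 120 mm apart; the others are taken by berry_jar and yogurt). Origin: its middle, at the floor. Chiller x = 100 mm, y = -120, 0 or 120 mm.
- berry_jar: Bystander in the rear bay: jar, 68 mm in diameter, 75 mm tall; origin under its middle.
- yogurt: Bystander in the rear bay: yogurt pot, 72 mm in diameter, 72 mm tall; origin under its middle.
- clip_jar: Bystander on the worktop: glass jar with red berries, 80 mm in diameter, 105 mm tall; origin under its middle.
- tub: Bystander on the worktop: white tub with a purple band, 92 mm in diameter, 105 mm tall; origin under its middle.
- pitcher: Bystander on the worktop: red jug, 83 (x) x 98 (y) mm, 140 mm tall, with a handle out to 82 mm on its +y side; origin under its middle.
- round_dish: Bystander to the right of the chiller: round glass dish with a blue lid, 142 mm in diameter, 70 mm tall; origin under its middle.
- honey_jar: Bystander to the right of the chiller: jar with a brass cap, 72 mm in diameter, 120 mm tall; origin under its middle.

How it is judged:
On the way, in this order (a step that is already met when the one before it is completed fails the run):
1. the fan knob is pulled up to its stop (value of joint fan_knob above 0.0115 m), for 0.2 s.
2. the food box stands upright, let go, on the floor of the rear bay, fan paused (x of food_box in the frame of chiller between 0.04 and 0.135 m and y of food_box in the frame of chiller between -0.155 and 0.155 m and z of food_box in the frame of chiller between 0.055 and 0.066 m and angle between food_box's own z axis and vertical below 0.1 rad and contact force between the fingers and food_box below 0.2 N and linear speed of food_box below 0.03 m/s and value of joint fan_knob above 0.0115 m), for 0.2 s.
3. the lid is fully shut at both ends, fan still paused (x of each of lid_left, lid_right in the frame of chiller above -0.0035 m and value of joint fan_knob above 0.0085 m), for 0.2 s.
4. the fan knob is pushed down again (value of joint fan_knob below 0.0025 m), for 0.2 s.
At the end, for the whole second after the job is handed in: Food box upright (0.1 rad), released and at rest on the rear bay's floor (origin at chiller x 40 to 135, |y| < 155, z 55 to 66 mm); both lid handles within 6 mm of their shut place, lid at rest; fan knob down to within 2.5 mm (x of food_box in the frame of chiller between 0.04 and 0.135 m and y of food_box in the frame of chiller between -0.155 and 0.155 m and z of food_box in the frame of chiller between 0.055 and 0.066 m and angle between food_box's own z axis and vertical below 0.1 rad and contact force between the fingers and food_box below 0.2 N and linear speed of food_box below 0.03 m/s and x of each of lid_left, lid_right in the frame of chiller above -0.0035 m and value of joint fan_knob below 0.0025 m and linear speed of lid below 0.02 m/s); the robot touches nothing.
It fails at once if the lid racked: skewed by more than 0.085 rad (one handle 24 mm ahead of the other) (angle between the x axis of lid and the x axis of chiller, either way round above 0.085 rad).
It fails at once if the lid lifted or levered out of its rails (z of lid in the frame of chiller above 0.186 m or angle between lid's own z axis and vertical above 0.06 rad).
It fails at once if a bystander tipped (over 0.35 rad) or moved by more than 30 mm (distance of any of clip_jar, tub, pitcher, round_dish, honey_jar, berry_jar, yogurt from where it was at the start of the episode above 0.03 m or angle between any of clip_jar, tub, pitcher, round_dish, honey_jar, berry_jar, yogurt's own z axis and vertical above 0.35 rad).
It fails at once if the food box knocked over (angle between food_box's own z axis and vertical above 0.6 rad).
It also fails if it takes over 72 s, if anything falls off the work surface, if the arm or the gripper's body presses on something with over 40 N, if the wrist force passes 120 N, or if a joint passes its speed limit or range.

## Working session

There is one attempt and no reset: what is moved stays moved. The work goes in short steps, Python scripts to look and compute and a shell command to move; the robot and the scene stay as the last step left them, time stands still between calls to the robot, and variables do not carry over. Pictures are saved under pics/ and viewed, at most 10 in all, crops included, and the job is handed in when it is done.

```bash
mkdir -p pics; ls; cat > h.py <<'E'
from workcell import *
import numpy as np, cv2
from scipy.spatial.transform import Rotation as R
def world(pic, p, st=None):
    if 'extrinsics' in pic: T=np.array(pic['extrinsics'])
    else:
        W=np.eye(4); W[:3,:3]=R.from_euler('xyz',st['tcp_rot']).as_matrix(); W[:3,3]=st['ee_pos']
        T=W@np.array(pic['T_tool_cam'])
    p=np.atleast_2d(p); return p@T[:3,:3].T+T[:3,3]
def cloud(pic, st=None):
    z=pic['z_map']; K=np.array(pic['K']); v,u=np.mgrid[:480,:640]
    p=np.stack([(u-K[0,2])/K[0,0]*z,(v-K[1,2])/K[1,1]*z,z],-1).reshape(-1,3)
    return world(pic,p,st).reshape(480,640,3)
def save(pic,n): cv2.imwrite('pics/'+n,np.array(pic['pixels'])[:,:,::-1])
E
cat > a.py <<'E'
from h import *
np.set_printoptions(precision=4,suppress=True)
s=observe(); print({k:np.round(v,3) for k,v in s.items()})
for n in ['scene','top']:
    p=camera(n); save(p,n+'0.png')
    np.savez(n+'0.npz',c=cloud(p),px=p['pixels'])
    for t in ['food_box','liner','lid','lid_left','fan_knob','berry_jar','yogurt','clip_jar','tub','pitcher','round_dish','honey_jar','chiller']:
        for d in find_in(t,p)[:2]: print(n,t,round(d['conf'],2),world(p,d['at'])[0])
E
python3 a.py
```

```text
pics
{'time_s': np.float64(0.0), 'joint_pos': array([-1.397,  0.381,  1.298, -0.   ,  1.464, -0.215]), 'dq': array([-0.   , -0.001, -0.001,  0.001,  0.001, -0.001]), 'joint_torque': array([ -0.001, -43.793, -22.456,   0.071,   0.035,  -0.   ]), 'ee_pos': array([ 0.208, -0.509,  0.255]), 'tcp_rot': array([-3.14 , -0.   ,  0.389]), 'force': array([ 0.979, -0.435,  0.362]), 'ft_torque': array([ 0.055, -0.034, -0.023]), 'gripper_force': np.float64(0.0), 'width': np.float64(0.088)}
scene food_box 0.68 [0.4979 0.432  0.1007]
scene liner 0.72 [0.6331 0.0809 0.0637]
scene liner 0.52 [0.4994 0.4291 0.1009]
scene lid 0.87 [ 0.544  -0.0803  0.1905]
scene lid 0.6 [ 0.6705 -0.1615  0.1323]
scene lid_left 0.79 [ 0.5448 -0.0775  0.1859]
scene fan_knob 0.62 [ 0.5064 -0.3239  0.2074]
scene berry_jar 0.83 [ 0.6694 -0.0494  0.1345]
scene yogurt 0.77 [ 0.67   -0.1668  0.1341]
scene clip_jar 0.97 [0.4018 0.2929 0.0868]
scene tub 0.58 [0.568  0.3064 0.1055]
scene pitcher 0.94 [0.3526 0.4654 0.1069]
scene pitcher 0.42 [ 0.6276 -0.1263  0.1723]
scene round_dish 0.85 [ 0.4216 -0.589   0.0691]
scene round_dish 0.46 [0.3522 0.4659 0.1074]
scene honey_jar 0.87 [ 0.562  -0.539   0.0914]
scene chiller 0.7 [ 0.6257 -0.1285  0.172 ]
scene chiller 0.43 [ 0.6664 -0.1664  0.1301]
top food_box 0.81 [0.4773 0.4482 0.1119]
top liner 0.57 [0.6716 0.0834 0.0617]
top lid 0.55 [ 0.5326 -0.0413  0.1885]
top lid_left 0.78 [ 0.5327 -0.0465  0.1915]
top fan_knob 0.62 [ 0.4991 -0.3208  0.2129]
top berry_jar 0.86 [ 0.6553 -0.037   0.1381]
top yogurt 0.81 [ 0.6598 -0.156   0.1336]
top clip_jar 0.81 [0.3759 0.2988 0.1043]
top clip_jar 0.49 [ 0.6596 -0.1566  0.1322]
top tub 0.86 [0.547  0.3162 0.1045]
top tub 0.62 [ 0.4972 -0.3246  0.2136]
top pitcher 0.96 [0.3315 0.4796 0.141 ]
top round_dish 0.89 [ 0.4078 -0.5824  0.0714]
top honey_jar 0.58 [ 0.5364 -0.5295  0.1228]
top chiller 0.89 [ 0.5464 -0.1116  0.1783]
```

View pics/top0.png

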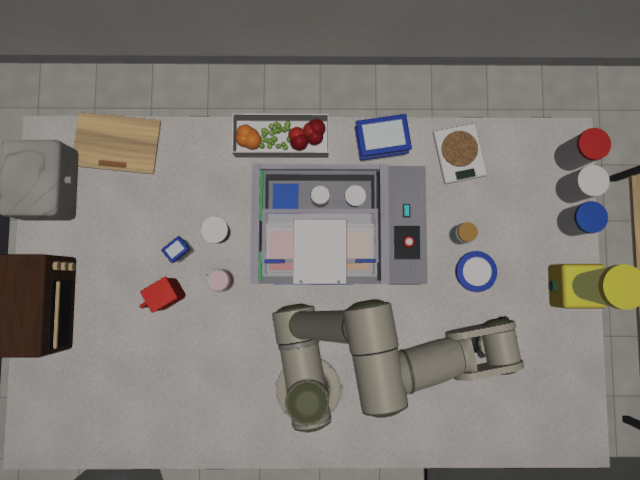

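View pics/scene0.png

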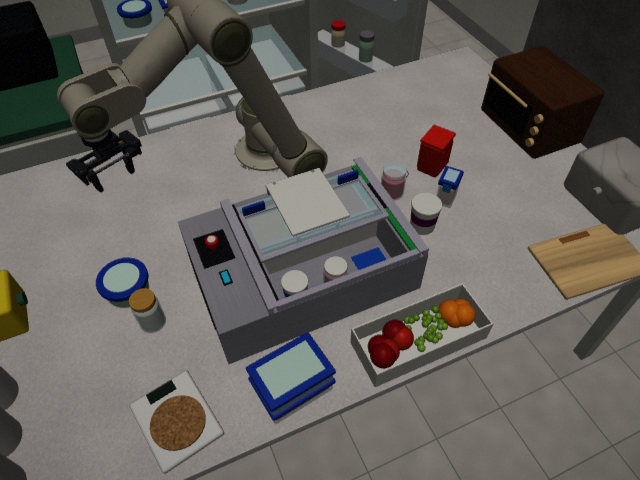

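Top view: the chiller lies in about columns 250–427, rows 165–285. The free liner is at (285,195), i.e. the left place. The food box is at (176,249), the knob at (408,242) and the handles at (282,262) and (359,262). The scene view agrees. Next I fit the chiller pose and the box yaw.

```bash
cat > b.py <<'E'
from h import *
np.set_printoptions(precision=4,suppress=True)
d=np.load('top0.npz'); c=d['c']; px=d['px'].astype(int)
def rect(m,n):
    p=c[m][:,:2].astype(np.float32); 
    (cx,cy),(w,h),a=cv2.minAreaRect(p*1000); print(n,len(p),cx,cy,'size',w,h,'ang',a, 'z',np.median(c[m][:,2]),'median',np.median(p,0))
X,Y,Z=c[...,0],c[...,1],c[...,2]
r,g,b=px[...,0],px[...,1],px[...,2]
rect((Z>.2)&(Z<.212)&(X>.35)&(X<.62)&(abs(Y+.04)<.12)&(r>150)&(abs(r-b)<25),'board')
blue=(b>r+50)&(b>g+40)
rect(blue&(abs(X-.66)<.1)&(abs(Y-.08)<.08)&(Z<.08),'liner')
rect((abs(X-.477)<.07)&(abs(Y-.448)<.07)&(Z>.09)&(Z<.13),'box')
for y0 in (.1,-.19):
    m=blue&(abs(X-.46)<.08)&(abs(Y-y0)<.09)&(Z>.195)&(Z<.23); 
    if m.sum()>3: rect(m,'handle')
rect((r>g+60)&(abs(X-.5)<.05)&(abs(Y+.32)<.05)&(Z>.18),'knob')
m=(Z>.16)&(Z<.185)&(X>.35)&(X<.8)&(Y>-.5)&(Y<-.28); rect(m,'housing')
m=(Z>.155)&(Z<.23)&(X>.3)&(X<.85)&(Y>-.55)&(Y<.25); rect(m,'chiller all')
s=camera('scene')
E
python3 b.py
```

```text
board 2855 473.3092041015625 -36.31163787841797 size 167.01934814453125 211.7003631591797 ang 89.87065124511719 z 0.20708500573433475 median [ 0.4693 -0.0364]
liner 625 669.7665405273438 81.51066589355469 size 88.21031188964844 86.86064147949219 ang 89.91960906982422 z 0.06286262862409675 median [0.6707 0.0828]
box 430 479.8920593261719 451.3670349121094 size 61.410037994384766 79.06330871582031 ang 38.95014953613281 z 0.11162152983075146 median [0.4804 0.4485]
handle 58 436.9111633300781 107.1487808227539 size 6.770503520965576 60.90347671508789 ang 0.4116364121437073 z 0.2202834716585209 median [0.4367 0.1059]
handle 40 438.79815673828125 -183.78973388671875 size 3.7280633449554443 60.637474060058594 ang 0.14353251457214355 z 0.21944015083586432 median [ 0.4388 -0.1835]
knob 50 501.6514587402344 -322.3060607910156 size 32.754119873046875 29.948200225830078 ang 0.41497570276260376 z 0.21133001223295378 median [ 0.4985 -0.3209]
housing 3723 561.7264404296875 -334.0844421386719 size 108.21055603027344 387.9238586425781 ang 89.93310546875 z 0.1716738648840861 median [ 0.5638 -0.3342]
chiller all 17285 560.4826049804688 -101.01681518554688 size 574.3425903320312 392.82421875 ang 89.93310546875 z 0.18804130747344416 median [ 0.5239 -0.1193]
```

The sizes and heights match the spec:

| Item | World x, y (m) | Yaw or size |
|---|---|---|
| Chiller origin | (0.562, -0.037) | yaw about 0 |
| Knob | (0.501, -0.322) | – |
| Box | (0.480, 0.450) | 60 mm axis at about 39° |
| Handle front, left | x = 0.432 | – |
| Handle front, right | x = 0.434 | – |

I now turn the tool to yaw 0 and go above the knob.

```bash
python3 -m pendant '0.35 0 0 0 0.125; 0.35 0 0 0 0.125; 0.35 0 0 0 0.125; 0.35 0 0 0 0.014; 0.35 3.25 -2.08 0 0; 0.35 3.25 -2.08 0 0; 0.35 3.25 -2.08 0 0; 0.35 3.25 -2.08 0 0; 0.35 3.25 -2.08 0 0; 0.35 3.25 -2.08 0 0; 0.35 3.25 -2.08 0 0; 0.35 3.25 -2.08 0 0; 0.35 3.25 -2.08 0 0; 0.35 0 0 0 0; 0.35 0 0 0 0; 0.35 0 0 0 0' 30
cat > w.py <<'E'
from h import *; import sys
np.set_printoptions(precision=4,suppress=True)
s=observe(); p=camera('wrist'); save(p,sys.argv[1]+'.png'); c=cloud(p,s)
np.savez(sys.argv[1]+'.npz',c=c,px=p['pixels'])
print({k:np.round(v,4) for k,v in s.items() if k in('time_s','ee_pos','tcp_rot','width','force','gripper_force')})
for t in sys.argv[2:]:
    for d in find_in(t,p)[:2]: print(t,round(d['conf'],2),world(p,d['at'],s)[0])
E
python3 w.py knob1 fan_knob
python3 - <<'E'
from h import *
d=np.load('knob1.npz'); c=d['c']; px=d['px'].astype(int)
r,g=px[...,0],px[...,1]; X,Y,Z=[c[...,i] for i in range(3)]
m=(Z>.195)&(Z<.22)&(abs(X-.5)<.04)&(abs(Y+.32)<.04)
print(m.sum(), cv2.minEnclosingCircle((c[m][:,:2]*1000).astype(np.float32)), np.median(c[m],0))
E
```

```text
time_s: 2.78
ee_pos: [0.5008, -0.3219, 0.2556]
tcp_rot: [3.142, 0.0, 0.002]
force: [-0.0, -0.1, 0.0]
width: 0.0578
gripper_force: 0.0
{'time_s': np.float64(2.7833), 'ee_pos': array([ 0.5008, -0.3219,  0.2556]), 'tcp_rot': array([3.1416, 0.0004, 0.002 ]), 'force': array([-0.0154, -0.1102,  0.0453]), 'gripper_force': np.float64(0.0), 'width': np.float64(0.0578)}
fan_knob 0.91 [ 0.5058 -0.3279  0.2111]
3556 ((503.586181640625, -323.9532470703125), 17.8547420501709) [ 0.5071165  -0.32388329  0.21055199]
```

```bash
python3 -m pendant '0.35 0.25 0.2 2 0; 0.35 0 0 2 0; 0.35 0 0 1.9 0; 0.35 0 0 0 0; 1 0 0 0 0; 1 0 0 0 0; 1 0 0 0 0; 1 0 0 0 0; 1 0 0 0 0' 40
```

```text
time_s: 3.63
ee_pos: [0.5037, -0.3238, 0.1981]
tcp_rot: [3.141, -0.001, -0.0]
force: [-1.3, 3.1, 6.0]
width: 0.0339
gripper_force: 40.0
```

```bash
python3 -m pendant '1 0 0 -0.4 0; 1 0 0 -0.4 0; 1 0 0 -0.4 0; 1 0 0 -0.3 0; 1 0 0 -0.1 0; 1 0 0 0 0;1 0 0 0 0;1 0 0 0 0'
```

```text
time_s: 4.3
ee_pos: [0.5036, -0.3238, 0.2124]
tcp_rot: [-3.141, 0.0, -0.0]
force: [4.0, -0.9, -9.9]
width: 0.0341
gripper_force: 40.0
```

```bash
python3 -m pendant '0.35 0 0 0 0; 0.35 0 0 0 0; 0.35 0 0 0 0; 0.35 0 0 0 0; 0.35 0 0 -2 0; 0.35 0 0 -4 0; 0.35 0 0 0 0; 0.35 0 0 0 0'
python3 w.py knob2 fan_knob
```

```text
time_s: 4.97
ee_pos: [0.5039, -0.3242, 0.2751]
tcp_rot: [3.138, -0.004, -0.0]
force: [-0.0, 0.2, -1.3]
width: 0.0573
gripper_force: 0.0
{'time_s': np.float64(4.9667), 'ee_pos': array([ 0.5039, -0.3242,  0.2751]), 'tcp_rot': array([ 3.138 , -0.0036, -0.0001]), 'force': array([-0.0447,  0.1776, -1.3064]), 'gripper_force': np.float64(0.0), 'width': np.float64(0.0573)}
fan_knob 0.75 [ 0.5067 -0.3252  0.226 ]
fan_knob 0.69 [ 0.5386 -0.1818  0.1887]
```

```bash
python3 -m pendant '0 -0.12 -3.85 0 0;0 -0.12 -3.85 0 0;0 -0.12 -3.85 0 0;0 -0.12 -3.85 0 0;0 -0.12 -3.85 0 0;0 -0.12 -3.85 0 0;0 -0.12 -3.85 0 0;0 -0.12 -3.85 0 0;0 -0.12 -3.85 0 0;0 -0.12 -3.85 0 0;0 -0.12 -3.85 0 0;0 -0.12 -3.85 0 0;0 -0.12 -3.85 0 0;0 -0.12 -3.85 0 0;0 -0.12 -3.85 0 0;0 -0.12 -3.85 0 0;0 -0.12 -3.85 0 0;0 -0.12 -3.85 0 0;0 -0.12 -3.85 0 0;0 -0.12 -3.85 0 0'
python3 -m pendant '0 0 0 0 -0.125;0 0 0 0 -0.125;0 0 0 0 -0.125;0 0 0 0 -0.125;0 0 0 0 -0.125;0 0 0 0 -0.125;0 0 0 0 -0.125;0 0 0 0 -0.125;0 0 0 0 -0.125;0 0 0 0 -0.125;0 0 0 0 -0.125;0 0 0 0 -0.125;0 0 0 0 -0.125;0 0 0 0 -0.125;0 0 0 0 -0.125;0 0 0 0 -0.125;0 0 0 0 -0.125;0 0 0 0 -0.125;0 0 0 0 0;0 0 0 0 0'
python3 w.py box1 food_box
python3 - <<'E'
from h import *
c=np.load('box1.npz')['c']; X,Y,Z=[c[...,i] for i in range(3)]
m=(Z>.1)&(Z<.125)&(abs(X-.48)<.07)&(abs(Y-.45)<.07)
print(m.sum(), cv2.minAreaRect((c[m][:,:2]*1000).astype(np.float32)), np.median(c[m],0))
E
```

```text
time_s: 6.73
ee_pos: [0.4789, 0.4479, 0.2713]
tcp_rot: [3.14, 0.002, -0.0]
force: [-0.1, -1.5, -0.2]
width: 0.0884
gripper_force: 0.0
time_s: 8.4
ee_pos: [0.4795, 0.4461, 0.2717]
tcp_rot: [-3.14, -0.0, 2.246]
force: [0.4, 0.3, -0.1]
width: 0.0882
gripper_force: 0.0
{'time_s': np.float64(8.4), 'ee_pos': array([0.4795, 0.4461, 0.2717]), 'tcp_rot': array([-3.1397, -0.0002,  2.246 ]), 'force': array([ 0.351 ,  0.3239, -0.1038]), 'gripper_force': np.float64(0.0), 'width': np.float64(0.0882)}
food_box 0.82 [0.4771 0.4557 0.1104]
food_box 0.18 [0.5435 0.1862 0.08  ]
6404 ((483.3362121582031, 450.5483703613281), (60.03729248046875, 77.33523559570312), 39.64176940917969) [0.48151573 0.45298789 0.11095414]
```

```bash
python3 -m pendant '0 0.22 0.5 3.5 -0.014;0 0 0 4 0;0 0 0 4 0;0 0 0 2.8 0;0 0 0 1.5 0;0 0 0 1 0;0 0 0 0.5 0;0 0 0 0 0;1 0 0 0 0;1 0 0 0 0;1 0 0 0 0;1 0 0 0 0;1 0 0 0 0' 30
```

```text
time_s: 9.58
ee_pos: [0.4823, 0.4512, 0.1004]
tcp_rot: [3.141, 0.0, 2.264]
force: [-0.2, -0.1, 2.8]
width: 0.0599
gripper_force: 30.0
```

```bash
python3 -m pendant '1 0 0 -2 0;1 0 0 -3.5 0;1 0 0 -4 0;1 0 0 -4 0;1 0 0 -4 0;1 0 0 -3.5 0;1 0 0 -2.4 0;1 0 0 0 -0.1;1 0 0 0 -0.125;1 0 0 0 -0.125;1 0 0 0 -0.125;1 0 0 0 -0.125;1 0 0 0 -0.125;1 0 0 0 -0.1;1 0 0 0 -0.053;1 0 0 0 0;1 0 0 0 0'
```

```text
time_s: 11.0
ee_pos: [0.4821, 0.451, 0.3333]
tcp_rot: [-3.141, -0.001, 3.14]
force: [-0.2, 0.0, -3.0]
width: 0.0599
gripper_force: 30.0
```

```bash
python3 -m pendant '1 -0.8 -1.7 0 0;1 -1.68 -3.39 0 0;1 -1.68 -3.39 0 0;1 -1.68 -3.39 0 0;1 -1.68 -3.39 0 0;1 -1.68 -3.39 0 0;1 -1.68 -3.39 0 0;1 -1.68 -3.39 0 0;1 -1.68 -3.39 0 0;1 -1.68 -3.39 0 0;1 -1.68 -3.39 0 0;1 -0.8 -1.7 0 0;1 0 0 0 0;1 0 0 0 0;1 0 0 0 0'; python3 w.py bay1 food_box liner berry_jar
```

```text
time_s: 12.25
ee_pos: [0.666, 0.0788, 0.3337]
tcp_rot: [3.141, -0.0, 3.141]
force: [0.2, 0.9, -1.9]
width: 0.0595
gripper_force: 30.0
{'time_s': np.float64(12.25), 'ee_pos': array([0.666 , 0.0788, 0.3337]), 'tcp_rot': array([ 3.1412, -0.0003,  3.1414]), 'force': array([ 0.2112,  0.9175, -1.9098]), 'gripper_force': np.float64(29.9907), 'width': np.float64(0.0595)}
food_box 0.89 [0.6445 0.0775 0.3446]
liner 0.93 [0.6439 0.08   0.0639]
berry_jar 0.86 [ 0.6624 -0.0308  0.1357]
```

View pics/bay1.png

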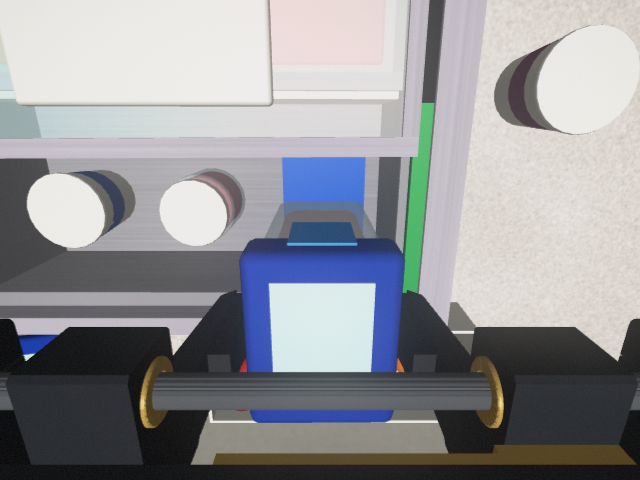

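```bash
python3 - <<'E'
from h import *
np.set_printoptions(precision=4,suppress=True)
d=np.load('bay1.npz');c=d['c'];px=d['px'].astype(int); X,Y,Z=[c[...,i] for i in range(3)]
q=lambda a:np.percentile(a,[1,50,99]) if len(a)>20 else len(a)
m=(Z>.191)&(Z<.2)&(Y>.13)&(Y<.22); print('rail y',m.sum(),q(Y[m]))
m=(abs(Z-.192)<.004)&(X>.72)&(X<.78); print('stop x',m.sum(),q(X[m]))
m=(Z>.18)&(Z<.196)&(abs(Y-.1)<.03)&(X<.7); print('lid rear x',m.sum(),q(X[m]))
b=(px[...,2]>px[...,0]+50); m=b&(Z<.075)&(Z>.05); print('liner',m.sum(),q(X[m]),q(Y[m]))
m=b&(Z>.195)&(Z<.225)&(X<.5);print('handles',q(X[m]),q(Y[m]))
E
```

```text
rail y 12954 [0.1375 0.169  0.1835]
stop x 2852 [0.7303 0.7458 0.7578]
lid rear x 13533 [0.5107 0.5557 0.609 ]
liner 3717 [0.6216 0.6451 0.6698] [0.0367 0.0808 0.1255]
handles 0 0
```

The box hangs over the left place. The liner is at about (325,180) and the berry jar at (195,210), well clear. Descending.

```bash
python3 -m pendant '1 0 -0.25 2 0;1 0 0 3.5 0;1 0 0 3.5 0;1 0 0 3 0;1 0 0 2 0;1 0 0 1.5 0;1 0 0 1 0;1 0 0 0.3 0;1 0 0 0.2 0;1 0 0 0 0;1 0 0 0 0'
```

```text
time_s: 13.37
ee_pos: [0.6667, 0.0757, 0.1649]
tcp_rot: [-3.141, 0.002, -3.141]
force: [0.4, -0.9, -2.9]
width: 0.06
gripper_force: 30.0
```

```bash
python3 -m pendant '1 0 0 0.2 0;1 0 0 0.1 0;1 0 0 0.1 0;1 0 0 0.05 0;1 0 0 0 0;1 0 0 0 0'
```

```text
time_s: 13.87
ee_pos: [0.6665, 0.0756, 0.1604]
tcp_rot: [-3.141, 0.002, -3.141]
force: [-3.1, -0.4, 6.0]
width: 0.0594
gripper_force: 30.0
```

```bash
python3 -m pendant '0.17 0 0 0 0;0.17 0 0 0 0;0.17 0 0 0 0;0.17 0 0 0 0;0.17 0 0 -1 0;0.17 0 0 -3 0;0.17 0 0 -4 0;0.17 0 0 -4 0;0.17 0 0 0 0;0.17 0 0 0 0'; python3 w.py bay2 food_box
python3 - <<'E'
from h import *
c=np.load('bay2.npz')['c']; X,Y,Z=[c[...,i] for i in range(3)]
m=(Z>.16)&(Z<.18)&(abs(X-.667)<.06)&(abs(Y-.076)<.05)
print(m.sum(), cv2.minAreaRect((c[m][:,:2]*1000).astype(np.float32)), np.median(c[m],0), np.polyfit(X[m],Z[m],1),np.polyfit(Y[m],Z[m],1))
E
```

```text
time_s: 14.7
ee_pos: [0.6667, 0.0756, 0.2825]
tcp_rot: [-3.141, 0.006, -3.141]
force: [0.7, 0.4, -0.6]
width: 0.0731
gripper_force: 0.0
{'time_s': np.float64(14.7), 'ee_pos': array([0.6667, 0.0756, 0.2825]), 'tcp_rot': array([-3.1412,  0.0059, -3.1413]), 'force': array([ 0.6841,  0.4483, -0.6187]), 'gripper_force': np.float64(0.0), 'width': np.float64(0.0731)}
food_box 0.89 [0.6574 0.0787 0.1694]
8789 ((667.2617797851562, 74.99102020263672), (75.90818786621094, 60.161869049072266), 0.055441465228796005) [0.66348507 0.07476159 0.1709449 ] [0.01922613 0.15789708] [-0.00042038  0.17070447]
```

View pics/bay2.png

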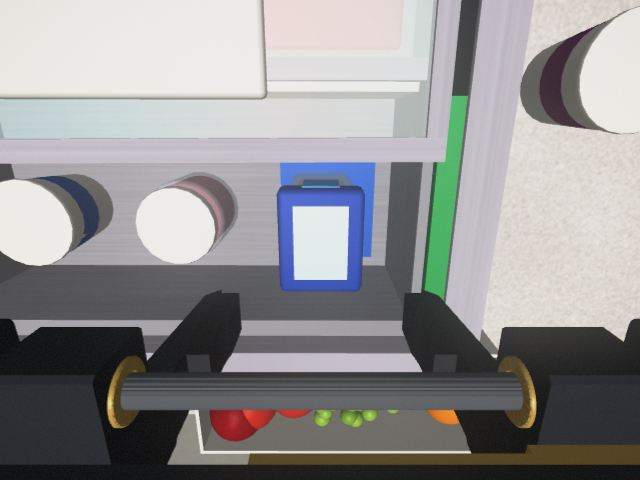

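The box stands upright at chiller (105,114) mm with its top at 0.170 m. Next is the lid, starting toward the left handle.

```bash
python3 -m pendant '1 2 0.5 0 0;1 3.8 0.7 0 0;1 3.8 0.6 0 0;1 3.6 0.6 0 0;1 2 0.6 0 0;1 0 0 0 0;1 0 0 0 0'; python3 w.py lid1 lid_left
python3 - <<'E'
from h import *
np.set_printoptions(precision=4,suppress=True)
d=np.load('lid1.npz');c=d['c'];px=d['px'].astype(int); X,Y,Z=[c[...,i] for i in range(3)]
b=(px[...,2]>px[...,0]+50)&(px[...,2]>px[...,1]+30)
for lo,hi in((.05,.2),(-.3,-.1)):
    m=b&(Z>.213)&(Z<.228)&(X<.5)&(Y>lo)&(Y<hi)
    if m.sum()>30: print(m.sum(),np.percentile(X[m],[1,50,99]),np.percentile(Y[m],[1,99]),np.median(Z[m]))
E
```

```text
time_s: 15.38
ee_pos: [0.5137, 0.1058, 0.2788]
tcp_rot: [-3.142, -0.001, -3.141]
force: [0.5, 0.4, -0.0]
width: 0.0287
gripper_force: 0.0
{'time_s': np.float64(15.3833), 'ee_pos': array([0.5137, 0.1058, 0.2788]), 'tcp_rot': array([-3.1416, -0.0012, -3.1408]), 'force': array([ 0.525 ,  0.3876, -0.0045]), 'gripper_force': np.float64(0.0), 'width': np.float64(0.0287)}
lid_left 0.76 [0.4947 0.0984 0.1903]
2410 [0.4353 0.4401 0.4446] [0.0746 0.1361] 0.21862249477388818
```

```bash
python3 -m pendant '1 3 0 0 0;1 4 0 0 0;1 3.1 0 0 0;1 0 0 2.5 0;1 0 0 2.5 0;1 0 0 1.5 0;1 0 0 0 0;1 -0.3 0 0 0;1 -0.2 0 0 0;1 0 0 0 0;1 0 0 0 0'
```

```text
time_s: 16.4
ee_pos: [0.419, 0.1055, 0.2149]
tcp_rot: [-3.142, 0.001, -3.141]
force: [0.2, 1.3, 0.2]
width: 0.0004
gripper_force: 0.0
```

```bash
python3 -m pendant '1 -0.3 0 0 0;1 -0.3 0 0 0;1 -0.2 0 0 0;1 -0.2 0 0 0;1 0 0 0 0'; python3 -m pendant '1 -0.25 0 0 0;1 -0.25 0 0 0;1 -0.25 0 0 0;1 -0.25 0 0 0;1 0 0 0 0;1 0 0 0 0'
```

```text
time_s: 16.82
ee_pos: [0.4284, 0.1056, 0.2143]
tcp_rot: [3.141, -0.0, -3.141]
force: [-1.2, 1.5, 0.2]
width: 0.0003
gripper_force: 0.8
time_s: 17.32
ee_pos: [0.4388, 0.1054, 0.2142]
tcp_rot: [-3.141, 0.001, -3.141]
force: [0.1, -0.2, 0.3]
width: 0.0006
gripper_force: 0.1
```

```bash
python3 - <<'E'
from h import *
np.set_printoptions(precision=4,suppress=True)
p=camera('top'); c=cloud(p); q=camera('scene'); X,Y,Z=[c[...,i] for i in range(3)]
save(p,'top1.png'); save(q,'scene1.png')
a=p['pixels'][150:300,240:440]; b=q['pixels'][150:350,170:430]
cv2.imwrite('pics/comb1.png',np.vstack([cv2.resize(a,(533,400),interpolation=cv2.INTER_CUBIC)[:,:,::-1][:, :520],cv2.resize(b,(520,400))[:,:,::-1]])[:, :, :][:800] if 0 else np.hstack([cv2.resize(a,(400,300),interpolation=cv2.INTER_CUBIC),cv2.resize(b,(390,300))])[:,:,::-1])
E
```

```text
(no output)
```

View pics/comb1.png

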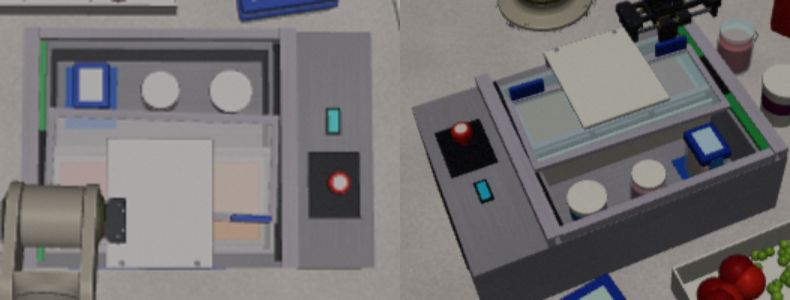

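The lid is moving and the left end is a little ahead. The scene camera looks from behind and sees both handles' rear faces, so I use it to track them.

```bash
cat > lid.py <<'E'
from h import *
p=camera('scene'); c=cloud(p); X,Y,Z=[c[...,i] for i in range(3)]; px=p['pixels'].astype(int)
b=(px[...,2]>px[...,0]+40)&(px[...,2]>px[...,1]+30)
o=[]
for y0 in(.106,-.184):
    m=b&(Z>.198)&(Z<.216)&(X>.4)&(X<.62)&(abs(Y-y0)<.025); o.append(np.median(X[m])); print(m.sum(),'rear face X %.4f -> chiller front %.1f mm'%(o[-1],(o[-1]-.010-.562)*1000))
print('left ahead mm %.1f'%((o[0]-o[1])*1000), 'tcp',np.round(observe()['ee_pos'],4),observe()['time_s'])
E
python3 lid.py
```

```text
27 rear face X 0.4565 -> chiller front -115.5 mm
36 rear face X 0.4471 -> chiller front -124.9 mm
left ahead mm 9.3 tcp [0.4386 0.1054 0.2143] 17.4667
```

```bash
python3 -m pendant '1 -0.25 0 0 0;1 -0.25 0 0 0;1 0 0 0 0;1 1.2 0 0 0;1 1.4 0 -3 0;1 0 -3.62 0 0;1 0 -3.62 0 0;1 0 -3.62 0 0;1 0 -3.62 0 0;1 0 -3.62 0 0;1 0 -3.62 0 0;1 0 -3.62 0 0;1 0 -3.62 0 0;1 0 0 0 0;1 0 0 1.5 0;1 0 0 1.5 0;1 0 0 0 0'; python3 lid.py
```

```text
time_s: 18.88
ee_pos: [0.4166, -0.1836, 0.2123]
tcp_rot: [3.14, -0.003, 3.141]
force: [-0.6, 1.0, 0.4]
width: 0.0002
gripper_force: 0.0
42 rear face X 0.4618 -> chiller front -110.2 mm
31 rear face X 0.4495 -> chiller front -122.5 mm
left ahead mm 12.3 tcp [ 0.4171 -0.1837  0.2136] 18.9333
```

```bash
python3 -m pendant '1 -0.5 0 0 0;1 -0.5 0 0 0;1 -0.3 0 0 0;1 -0.3 0 0 0;1 -0.3 0 0 0;1 -0.3 0 0 0;1 -0.3 0 0 0;1 -0.3 0 0 0;1 -0.3 0 0 0;1 -0.3 0 0 0;1 0 0 0 0'; python3 lid.py
```

```text
time_s: 19.85
ee_pos: [0.4519, -0.184, 0.2142]
tcp_rot: [3.141, 0.001, -3.141]
force: [-0.5, 0.1, -0.5]
width: 0.0007
gripper_force: 0.0
28 rear face X 0.4667 -> chiller front -105.3 mm
32 rear face X 0.4708 -> chiller front -101.2 mm
left ahead mm -4.2 tcp [ 0.4517 -0.1839  0.2142] 19.9
```

```bash
python3 -m pendant '1 -0.3 0 0 0;1 -0.3 0 0 0;1 -0.3 0 0 0;1 0 0 0 0;1 1.1 0 0 0;1 1.3 0 -3 0;1 0 3.62 0 0;1 0 3.62 0 0;1 0 3.62 0 0;1 0 3.62 0 0;1 0 3.62 0 0;1 0 3.62 0 0;1 0 3.62 0 0;1 0 3.62 0 0;1 0 0 0 0;1 0 0 1.5 0;1 0 0 1.5 0;1 0 0 0 0'; python3 lid.py
```

```text
time_s: 21.4
ee_pos: [0.4353, 0.1057, 0.2123]
tcp_rot: [3.141, -0.004, -3.141]
force: [-0.2, -0.3, -0.4]
width: 0.0
gripper_force: 0.0
21 rear face X 0.4666 -> chiller front -105.4 mm
24 rear face X 0.4796 -> chiller front -92.4 mm
left ahead mm -13.0 tcp [0.4359 0.1055 0.2136] 21.45
```

```bash
python3 -m pendant '1 -0.5 0 0 0;1 -0.5 0 0 0;1 -0.3 0 0 0;1 -0.3 0 0 0;1 -0.3 0 0 0;1 -0.3 0 0 0;1 -0.3 0 0 0;1 -0.3 0 0 0;1 -0.3 0 0 0;1 -0.3 0 0 0;1 -0.3 0 0 0;1 -0.3 0 0 0;1 0 0 0 0'; python3 lid.py
```

```text
time_s: 22.53
ee_pos: [0.4768, 0.1056, 0.214]
tcp_rot: [3.141, 0.0, -3.141]
force: [-0.5, 0.3, -0.0]
width: 0.0004
gripper_force: 0.4
29 rear face X 0.4951 -> chiller front -76.9 mm
37 rear face X 0.4882 -> chiller front -83.8 mm
left ahead mm 6.9 tcp [0.4768 0.1055 0.2141] 22.5833
```

```bash
python3 -m pendant '1 -0.3 0 0 0;1 -0.3 0 0 0;1 0 0 0 0;1 1.1 0 0 0;1 1.4 0 -3 0;1 0 -3.62 0 0;1 0 -3.62 0 0;1 0 -3.62 0 0;1 0 -3.62 0 0;1 0 -3.62 0 0;1 0 -3.62 0 0;1 0 -3.62 0 0;1 0 -3.62 0 0;1 0 0 0 0;1 0 0 1.5 0;1 0 0 1.5 0;1 0 0 0 0'; python3 lid.py
```

```text
time_s: 24.0
ee_pos: [0.4567, -0.1839, 0.2122]
tcp_rot: [3.14, -0.003, 3.141]
force: [-0.8, 0.7, 0.1]
width: 0.0008
gripper_force: 0.0
28 rear face X 0.5009 -> chiller front -71.1 mm
37 rear face X 0.4893 -> chiller front -82.7 mm
left ahead mm 11.5 tcp [ 0.4572 -0.184   0.2136] 24.05
```

```bash
python3 -m pendant '1 -0.5 0 0 0;1 -0.5 0 0 0;1 -0.3 0 0 0;1 -0.3 0 0 0;1 -0.3 0 0 0;1 -0.3 0 0 0;1 -0.3 0 0 0;1 -0.3 0 0 0;1 -0.3 0 0 0;1 -0.3 0 0 0;1 -0.3 0 0 0;1 -0.3 0 0 0;1 0 0 0 0'; python3 lid.py
```

```text
time_s: 25.13
ee_pos: [0.498, -0.1839, 0.2142]
tcp_rot: [3.141, 0.001, -3.141]
force: [-0.0, -0.4, -0.3]
width: 0.0005
gripper_force: 0.0
26 rear face X 0.5064 -> chiller front -65.6 mm
27 rear face X 0.5165 -> chiller front -55.5 mm
left ahead mm -10.1 tcp [ 0.4977 -0.1839  0.2142] 25.1833
```

```bash
python3 -m pendant '1 1.1 0 0 0;1 1.2 0 -3 0;1 0 3.62 0 0;1 0 3.62 0 0;1 0 3.62 0 0;1 0 3.62 0 0;1 0 3.62 0 0;1 0 3.62 0 0;1 0 3.62 0 0;1 0 3.62 0 0;1 0 0 0 0;1 0 0 1.5 0;1 0 0 1.5 0;1 0 0 0 0'; python3 -m pendant '1 -0.5 0 0 0;1 -0.5 0 0 0;1 -0.3 0 0 0;1 -0.3 0 0 0;1 -0.3 0 0 0;1 -0.3 0 0 0;1 -0.3 0 0 0;1 -0.3 0 0 0;1 -0.3 0 0 0;1 -0.3 0 0 0;1 -0.3 0 0 0;1 0 0 0 0;1 0 0 0 0'; python3 lid.py
```

```text
time_s: 26.35
ee_pos: [0.4733, 0.1057, 0.2122]
tcp_rot: [3.141, -0.004, -3.141]
force: [0.4, -0.4, -0.4]
width: 0.0004
gripper_force: 0.0
time_s: 27.43
ee_pos: [0.5118, 0.1054, 0.2141]
tcp_rot: [-3.141, 0.001, -3.141]
force: [0.2, 0.1, -0.8]
width: 0.0007
gripper_force: 0.0
36 rear face X 0.5294 -> chiller front -42.6 mm
25 rear face X 0.5240 -> chiller front -48.0 mm
left ahead mm 5.4 tcp [0.5117 0.1053 0.2142] 27.4833
```

```bash
python3 -m pendant '1 -0.3 0 0 0;1 -0.3 0 0 0;1 0 0 0 0;1 1.1 0 0 0;1 1.3 0 -3 0;1 0 -3.62 0 0;1 0 -3.62 0 0;1 0 -3.62 0 0;1 0 -3.62 0 0;1 0 -3.62 0 0;1 0 -3.62 0 0;1 0 -3.62 0 0;1 0 -3.62 0 0;1 0 0 0 0;1 0 0 1.5 0;1 0 0 1.5 0;1 0 0 0 0'; python3 -m pendant '1 -0.5 0 0 0;1 -0.5 0 0 0;1 -0.3 0 0 0;1 -0.3 0 0 0;1 -0.3 0 0 0;1 -0.3 0 0 0;1 -0.3 0 0 0;1 -0.3 0 0 0;1 -0.3 0 0 0;1 -0.3 0 0 0;1 -0.3 0 0 0;1 0 0 0 0;1 0 0 0 0'; python3 lid.py
```

```text
time_s: 28.9
ee_pos: [0.4927, -0.1839, 0.2121]
tcp_rot: [3.14, -0.003, 3.141]
force: [-0.5, 0.6, -0.6]
width: 0.0006
gripper_force: 0.0
time_s: 29.98
ee_pos: [0.5307, -0.1838, 0.2142]
tcp_rot: [3.141, 0.001, -3.141]
force: [0.1, -0.4, -0.3]
width: 0.0007
gripper_force: 0.0
30 rear face X 0.5404 -> chiller front -31.6 mm
30 rear face X 0.5493 -> chiller front -22.7 mm
left ahead mm -8.9 tcp [ 0.5305 -0.1838  0.2142] 30.0333
```

```bash
python3 -m pendant '1 1.0 0 0 0;1 1.2 0 -3 0;1 0 3.62 0 0;1 0 3.62 0 0;1 0 3.62 0 0;1 0 3.62 0 0;1 0 3.62 0 0;1 0 3.62 0 0;1 0 3.62 0 0;1 0 3.62 0 0;1 0 0 0 0;1 0 0 1.5 0;1 0 0 1.5 0;1 0 0 0 0'; python3 -m pendant '1 -0.5 0 0 0;1 -0.5 0 0 0;1 -0.3 0 0 0;1 -0.3 0 0 0;1 -0.3 0 0 0;1 -0.3 0 0 0;1 -0.3 0 0 0;1 -0.3 0 0 0;1 -0.3 0 0 0;1 -0.3 0 0 0;1 -0.3 0 0 0;1 0 0 0 0;1 0 0 0 0'; python3 lid.py
```

```text
time_s: 31.2
ee_pos: [0.5072, 0.1056, 0.2121]
tcp_rot: [3.141, -0.004, -3.141]
force: [0.1, 0.9, -0.3]
width: 0.0004
gripper_force: 0.0
time_s: 32.28
ee_pos: [0.5457, 0.1054, 0.214]
tcp_rot: [-3.141, 0.001, -3.141]
force: [-1.0, -0.5, -0.8]
width: 0.0006
gripper_force: 0.1
38 rear face X 0.5638 -> chiller front -8.2 mm
28 rear face X 0.5561 -> chiller front -15.9 mm
left ahead mm 7.7 tcp [0.5457 0.1054 0.2141] 32.3333
```

```bash
python3 -m pendant '1 1.0 0 0 0;1 1.1 0 -3 0;1 0 -3.62 0 0;1 0 -3.62 0 0;1 0 -3.62 0 0;1 0 -3.62 0 0;1 0 -3.62 0 0;1 0 -3.62 0 0;1 0 -3.62 0 0;1 0 -3.62 0 0;1 0 0 0 0;1 0 0 1.5 0;1 0 0 1.5 0;1 0 0 0 0'; python3 -m pendant '1 -0.5 0 0 0;1 -0.5 0 0 0;1 -0.3 0 0 0;1 -0.3 0 0 0;1 -0.3 0 0 0;1 -0.3 0 0 0;1 -0.3 0 0 0;1 -0.3 0 0 0;1 0 0 0 0;1 0 0 0 0'; python3 lid.py
```

```text
time_s: 33.5
ee_pos: [0.5235, -0.1836, 0.2118]
tcp_rot: [3.14, -0.003, 3.141]
force: [-0.8, 0.0, -0.1]
width: 0.0005
gripper_force: 0.0
time_s: 34.33
ee_pos: [0.5526, -0.1838, 0.2142]
tcp_rot: [3.141, 0.0, -3.141]
force: [0.6, -0.8, -0.4]
width: 0.0004
gripper_force: 0.0
26 rear face X 0.5659 -> chiller front -6.1 mm
27 rear face X 0.5711 -> chiller front -0.9 mm
left ahead mm -5.2 tcp [ 0.5525 -0.1839  0.2142] 34.3833
```

Right is almost there. Slow pushes on the right until the force rises.

```bash
python3 -m pendant '1 -0.15 0 0 0;1 -0.15 0 0 0;1 0 0 0 0;1 0 0 0 0'; python3 -m pendant '1 -0.15 0 0 0;1 0 0 0 0;1 0 0 0 0'
```

```text
time_s: 34.72
ee_pos: [0.5541, -0.184, 0.2142]
tcp_rot: [3.141, -0.003, -3.141]
force: [-9.0, -1.2, 3.2]
width: 0.0006
gripper_force: 4.2
time_s: 34.97
ee_pos: [0.5543, -0.1839, 0.2142]
tcp_rot: [3.141, -0.007, -3.142]
force: [-16.0, -0.2, 7.1]
width: 0.0007
gripper_force: 8.1
```

```bash
python3 -m pendant '1 1.0 0 0 0;1 1.1 0 -3 0;1 0 3.62 0 0;1 0 3.62 0 0;1 0 3.62 0 0;1 0 3.62 0 0;1 0 3.62 0 0;1 0 3.62 0 0;1 0 3.62 0 0;1 0 3.62 0 0;1 0 0 0 0;1 0 0 1.5 0;1 0 0 1.5 0;1 0 0 0 0'; python3 -m pendant '1 -0.5 0 0 0;1 -0.5 0 0 0;1 -0.3 0 0 0;1 -0.3 0 0 0;1 -0.2 0 0 0;1 0 0 0 0;1 0 0 0 0';python3 -m pendant '1 -0.15 0 0 0;1 0 0 0 0;1 0 0 0 0'
```

```text
time_s: 36.13
ee_pos: [0.5349, 0.1056, 0.2119]
tcp_rot: [3.141, -0.004, -3.141]
force: [0.3, -0.6, -0.2]
width: 0.0002
gripper_force: 0.0
time_s: 36.72
ee_pos: [0.5541, 0.1054, 0.2144]
tcp_rot: [-3.141, 0.001, -3.141]
force: [0.4, 0.8, -1.0]
width: 0.0005
gripper_force: 0.0
time_s: 36.97
ee_pos: [0.5552, 0.1056, 0.2143]
tcp_rot: [3.142, -0.0, -3.141]
force: [-3.1, 0.3, 1.7]
width: 0.0004
gripper_force: 1.5
```

```bash
python3 -m pendant '1 -0.15 0 0 0;1 -0.1 0 0 0;1 0 0 0 0;1 0 0 0 0';python3 lid.py
```

```text
time_s: 37.3
ee_pos: [0.5554, 0.1057, 0.2143]
tcp_rot: [-3.141, -0.006, -3.141]
force: [-16.7, -1.0, 9.2]
width: 0.0007
gripper_force: 8.0
33 rear face X 0.5731 -> chiller front 1.1 mm
28 rear face X 0.5733 -> chiller front 1.3 mm
left ahead mm -0.2 tcp [0.5554 0.1057 0.2143] 37.35
```

```bash
python3 -m pendant '1 1.5 0 0 0;1 0 0 -3.5 0;1 0 0 -3.5 0;1 0.32 -3.58 0 0;1 0.32 -3.58 0 0;1 0.32 -3.58 0 0;1 0.32 -3.58 0 0;1 0.32 -3.58 0 0;1 0.32 -3.58 0 0;1 0.32 -3.58 0 0;1 0.32 -3.58 0 0;1 0.32 -3.58 0 0;1 0.32 -3.58 0 0;1 0.32 -3.58 0 0;1 0.32 -3.58 0 0;1 0 0 0 0;1 0 0 0 0';python3 lid.py; python3 -c "
from h import *
import cv2
q=camera('scene'); cv2.imwrite('pics/s2.png',cv2.resize(q['pixels'][140:360,170:450],(700,550))[:,:,::-1])"
```

```text
time_s: 38.77
ee_pos: [0.5041, -0.3258, 0.2835]
tcp_rot: [-3.142, -0.0, 3.139]
force: [0.1, 0.8, -0.6]
width: 0.0007
gripper_force: 0.0
42 rear face X 0.5740 -> chiller front 2.0 mm
54 rear face X 0.5739 -> chiller front 1.9 mm
left ahead mm 0.1 tcp [ 0.5044 -0.3244  0.2839] 38.8167
```

View pics/s2.png

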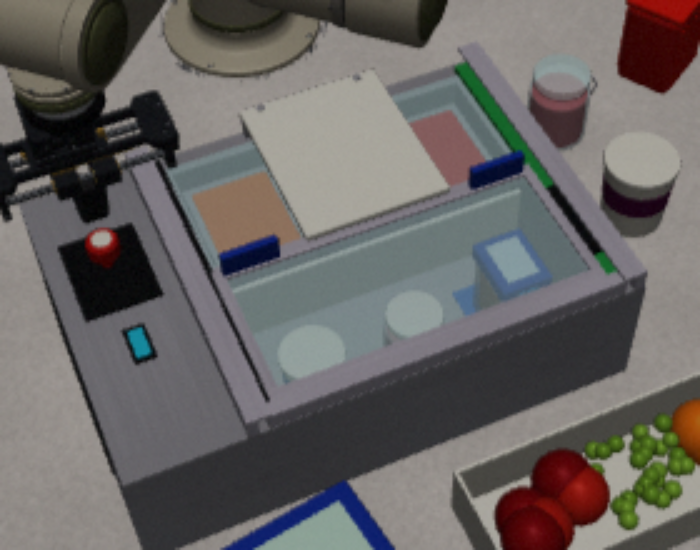

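The lid lies against the stop bar at both ends, with handles at (250,253) and (497,170). The box stands under the glass at (510,265), and the knob at (102,245) is below the closed fingers. Pushing the knob down.

```bash
python3 -m pendant '1 0 0 2 0;1 0 0 1.7 0;1 0 0 0.5 0;1 0 0 0.4 0;1 0 0 0.4 0;1 0 0 0.3 0;1 0 0 0.3 0;1 0 0 0 0;1 0 0 0 0';python3 -m pendant '1 0 0 0.15 0;1 0 0 0.15 0;1 0 0 0 0;1 0 0 0 0'
```

```text
time_s: 39.62
ee_pos: [0.5047, -0.3241, 0.2285]
tcp_rot: [-3.141, 0.001, -3.141]
force: [0.9, 0.6, 2.6]
width: 0.0003
gripper_force: 1.3
time_s: 39.95
ee_pos: [0.5048, -0.3242, 0.2273]
tcp_rot: [-3.139, 0.002, -3.141]
force: [-2.3, 4.7, 14.5]
width: 0.0006
gripper_force: 7.0
```

```bash
python3 -m pendant '1 0 0 0.15 0;1 0 0 0 0;1 0 0 0 0;1 0 0 0 0'; python3 -m pendant '1 0 0 -2 0;1 0 0 -4 0;1 0 0 -1 0;1 0 0 0 0;1 0 0 0 0;1 0 0 0 0;1 0 0 0 0';python3 lid.py; python3 w.py knob3 fan_knob; python3 - <<'E'
from h import *
d=np.load('knob3.npz'); c=d['c']; X,Y,Z=[c[...,i] for i in range(3)]
m=(Z>.195)&(Z<.235)&(abs(X-.504)<.03)&(abs(Y+.324)<.03); print(m.sum(),np.median(Z[m]))
p=camera('top'); s=camera('scene')
for n in['food_box','berry_jar','yogurt','clip_jar','tub','pitcher']:
    for f in find_in(n,p)[:1]: print(n,np.round(world(p,f['at'])[0],3))
E
```

```text
time_s: 40.28
ee_pos: [0.5048, -0.3242, 0.2271]
tcp_rot: [-3.138, 0.004, -3.141]
force: [-4.4, 5.8, 21.7]
width: 0.0002
gripper_force: 11.0
time_s: 40.87
ee_pos: [0.5041, -0.3239, 0.2919]
tcp_rot: [3.139, -0.002, -3.142]
force: [-0.8, -0.7, -1.1]
width: 0.0003
gripper_force: 0.0
50 rear face X 0.5734 -> chiller front 1.4 mm
52 rear face X 0.5730 -> chiller front 1.0 mm
left ahead mm 0.4 tcp [ 0.5042 -0.3239  0.2922] 40.9167
{'time_s': np.float64(40.9167), 'ee_pos': array([ 0.5042, -0.3239,  0.2922]), 'tcp_rot': array([ 3.1398, -0.002 , -3.1415]), 'force': array([-0.5499, -0.7053, -0.8212]), 'gripper_force': np.float64(0.0), 'width': np.float64(0.0003)}
fan_knob 0.76 [ 0.4997 -0.3269  0.2124]
2569 0.21066123545594398
food_box [ 0.65  -0.036  0.187]
clip_jar [0.378 0.298 0.106]
tub [0.545 0.319 0.104]
pitcher [0.33  0.479 0.142]
```

The knob top is back at 0.2107 m (fully down), both lid ends are shut and the arm is clear of everything. Handing in.

```bash
python3 -c "
from workcell import *
print(sign_off())"
```

```text
the job is handed in; nothing more can be done
None
```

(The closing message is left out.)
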